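Clamp the wax study in the guarded hold-down press

TASK

Push the small painted board along its rails until it is fully home against the press's stops, then reach down through the window in the guard and press the lever plate down until the rubber foot clamps the board. Touch neither the guard nor the rim of its window, do not pick the board up, and leave the two small tins beside the press where they stand. Draw the hand back out when the lever is down; it stays down by itself.

Things in the scene. Friction and masses are not known exactly. Their poses are not given: they have to be found in the camera images.
- press: plywood hold-down press fixed to the bench. Origin: at bench level on its centre line; x = the way the board is pushed (away from the robot), y across, z up. Plate x -108 to +103 mm, 104 mm wide (166 under the guard), top 8 mm above the bench. Rails: x -55 to +5 mm, inner faces y +-35 mm, tops 15 mm up. Stops (under the guard) at x = +35 mm: a board fully home has its centre at x = -7.5 mm
- guard: grey sheet-metal hood fixed over the far end of the press, axes as the press; its sideways place varies up to 10 mm either way. From its origin (bench level, hood's centre line): x -4 to +100 mm, 124 mm wide plus small feet, top 79 mm above the bench. Front wall ends 42 mm above the bench (slot for the board); the roof has the window. Must not be touched
- window (a point): centre of the window in the guard's roof, at the roof's top face (78 mm above the bench); opening 58 mm along x and 68 mm along y, less 2.5 mm on every side for a black rubber rim bead; axes as the press
- board_center (a point): centre of the small painted wax study: loose rigid board, 85 mm long (this x, along the press) by 65 mm wide, 11 mm thick, about 90 g, flat on the press plate between the rails (top 19 mm above the bench), starting 20 to 38 mm short of the stops. Its near edge is 42.5 mm towards the robot from this centre; it slides easily
- lever_plate (a point): middle of the top of the lever's ribbed steel plate, 40 mm (x) by 46 mm (y), seen through the window, on the press's centre line about 40 mm beyond the press's origin; it starts about 58 mm above the bench and is 44 mm above it when clamped. Moves with the lever
- lever (a joint): lever angle, rad: 0 to 0.06 at the start = up; grows as it is pressed down; at about 0.29 its rubber foot rests on the board and it stops firmly. Hinge along y, 90 mm beyond the press's origin, 36 mm above the bench. Pressing the plate takes about 3 N until then; no spring: a stiff hinge keeps it where it is left
- tin_plum: small open tin with dark plum wax, 58 mm across, 50 mm high, origin at the centre of its underside; loose, to be left alone, to the left of the press
- tin_oxide: small open tin with rust-brown wax, 59 mm across, 45 mm high, origin at the centre of its underside; loose, to be left alone, to the left of the press

How it is judged:
By the outcome, as a careful person would: the job done as asked, in the order asked, and still so for the second after the job is handed in, with the robot touching nothing.
It also fails if it takes over 51 s, if anything falls off the work surface, if the arm or the gripper's body presses on something with over 40 N, if the wrist force passes 120 N, or if a joint passes its speed limit or range.

ROBOT

A 6-joint arm with a two-finger parallel gripper is mounted at the origin on the work surface; the furniture and walls round the work are solid. World frame = base frame: x ahead of the robot, y to its left, z up, the work surface at z = 0. Lengths are in m, angles in rad, forces in N, time in s.
With the tool pointing down it reaches from about 0.375 to 0.9 m from the base axis. Payload 3.1 kg.
Tool frame: the origin (TCP) lies at the very end of the fingers, on their centre line; the grasp point (between the pads) lies ctrl.tcp_to_grasp behind it (ctrl.tcp_to_grasp is the distance from the TCP to the grasp point, in m); x points along the fingers, y is the direction in which the jaws open and shut, and the axes are right-handed (so a half turn about x gives the same grasp; the last joint's range is limited). The gripper opens to 87 mm and grips with 3 to 60 N. Pads are 19 mm wide; open, the fingers measure 117 mm over their backs; the gripper's body (75 mm by 190 mm) begins 51 mm behind the grasp point.
Start: joints at [-1.304, 0.527, 1.433, -0, 1.181, -0.178], TCP at [0.27, -0.564, 0.223] pointing down, gripper open.
Joint ranges: [-3.08, 3.08], [-0.75, 2.2], [0.22, 2.44], [-1.43, 4.57], [0, 2.65], [-2.85, 2.85]. Speed limits (rad/s): [2.79, 2.79, 3.14, 3.14, 3.14, 3.14].

INTERFACE

Orientations are given as a unit quaternion [x, y, z, w].
In Python, from rig import ctrl gives the robot as it stands. The module is installed in compiled form; this text tells all that it offers.
- The arm moves only by the tool play_rows, never from a script. Its argument "series" is a list of rows, each a list of 3 entries, a list of its own where there are three numbers: the shift along the tool's x, y, z in units of 0.25 m (1.0 is 0.25 m), then the turn, a rotation vector about the tool's x, y, z in units of 45 degrees (1.0 is 45 degrees), then the closure, from -1 (fully open) to 1 (shut). In form: [[[tx, ty, tz], [wx, wy, wz], grip], ...]. A call has 1 to 5 rows; each row shifts and turns the commanded pose from where the row before left it, along the tool's axes as they then stand; what a row does not reach is not made up. A row lasts 1/10 s, in which the tool goes at most 50 mm and 8.59 degrees, less where a joint would pass 70% of its speed; a pose out of reach is approached as far as the arm can. A call with a number of a shift or a turn outside -1 to 1 is refused whole. A call with a gripper value outside its range is refused whole. The fingers move at their own pace and stop on an object; "grip_force" is the grip in N (left out, the last holds). Time passes only in rows, so rows that do not move let the fingers close. It gives the time, the measured TCP pose, the force and the opening at its end, in the units of the state.
- ctrl.get_state(): the state, without advancing time (a new reading comes with each control period).
- ctrl.snapshot(name): name is "scene" or "top"; returns (picture, depth): 400x640x3 uint8, red, green, blue; 400x640 float32, m along the optical axis (not along the pixel's ray), 0 where there is no reading.
- ctrl.camera_model(name): a dict with "fovy" (degrees; the focal length in pixels is half the picture's height over the tangent of half this angle, whatever the lens; pixels are square), "cx", "cy" (the principal point, pixels), "pose" (4x4, takes a point from camera to world coordinates). Camera axes: x right, y down, z forward; pixel columns grow to the right and rows downward; lengths in m; the calibration is good to about 2 mm. A picture is of the moment at which its call begins. camera_model takes no time and is no camera call.
- ctrl.job_done(): hands the job in, once; it reports no verdict.
Trained networks look in the newest picture that a camera, given by its name, has taken for a name from the list of things; names that differ only in an ending like _2 or _b are one class to them, and where a whole thing is asked for, a point or a joint stands for the part that bears it (a point fixed in the world has none). Each returns a list of dicts, best first, with "conf" (0 to 1); they miss things now and then, are a little off and sometimes report something else, mostly with a low value. They report only what shows in the picture. A call takes as long as a camera call.
- ctrl.search_frame(camera, name): "position" ([x, y, z] in m, in world coordinates, good to about 4 mm: the middle of the surface that is visible of it).
- ctrl.regions_of(camera, name): "pixels" (400x640 bool, what is visible of it).
The state is a dict: "time": time; "q": joint angles; "joint_velocities": joint speeds; "joint_torque": joint torques, N m; "tcp_pos": TCP position; "eef_rot": TCP orientation; "wrist_force": force on the tool from outside, world axes, zero at the start; "moment": the same for the moment, N m; "grip_width": finger opening in m.
Only numpy, scipy, OpenCV 4.12 (cv2) and the standard library are available. Lean on these libraries where they do the work, as an engineer would, in place of code of your own. Each camera call takes 0.05 s, during which the arm holds its last target.

## Working session

There is one attempt and no reset: what is moved stays moved. The work goes in short steps, Python scripts to look and compute and a tool call to move; the robot and the scene stay as the last step left them, time stands still between calls to the robot, and variables do not carry over. Pictures are saved under pics/ and viewed, and the job is handed in when it is done.

Besides the shell and the picture viewer there is one more tool, called after ">>>" as a command line: name --argument value ..., lists and objects as JSON in quotes. play_rows: Moves the arm, as the interface text tells. Shifts and turns lie within -1 to 1; 1 stands for 0.25 m of shift or 45 degrees of turn. Its arguments: {"type":"object","properties":{"series":{"type":"array","items":{"type":"array"}},"grip_force":{"type":"number"}},"required":["series"]}

```bash
mkdir -p pics; cat > h.py <<'E'
import numpy as np,cv2
from rig import ctrl
def snap(n,f):
    p,d=ctrl.snapshot(n); cv2.imwrite('pics/'+f,p[:,:,::-1]); np.save('pics/'+f+'.npy',d); return p,d
def cam(n):
    m=ctrl.camera_model(n); f=200/np.tan(np.radians(m['fovy'])/2); return f,m['cx'],m['cy'],np.array(m['pose'])
def w(n,u,v,d):
    f,cx,cy,P=cam(n); d=np.asarray(d); return np.stack([(u-cx)/f*d,(v-cy)/f*d,d,np.ones_like(d)],-1)@P.T[:,:3]
def wz(n,u,v,z):
    f,cx,cy,P=cam(n); r=P[:3,:3]@np.array([(u-cx)/f,(v-cy)/f,1]); return P[:3,3]+r*(z-P[2,3])/r[2]
def px(n,p):
    f,cx,cy,P=cam(n); q=np.linalg.inv(P)@np.append(p,1); return q[0]/q[2]*f+cx,q[1]/q[2]*f+cy
E
python3 - <<'E'
from h import *
np.set_printoptions(precision=4,suppress=True)
for n in('scene','top'):
    snap(n,n+'0.png'); print(n,cam(n))
    for k in ['press','guard','window','board_center','lever_plate','tin_plum','tin_oxide']:
        print(k,[(np.round(r['position'],4),round(r['conf'],2)) for r in ctrl.search_frame(n,k)][:3])
s=ctrl.get_state(); print(s, ctrl.tcp_to_grasp)
E
```

```text
scene (np.float64(518.5262817287993), 312.15361066669857, 192.83728171883317, array([[-0.801 , -0.3425,  0.4911,  0.0046],
       [-0.5984,  0.4338, -0.6736,  0.4137],
       [ 0.0176, -0.8334, -0.5524,  0.6019],
       [ 0.    ,  0.    ,  0.    ,  1.    ]]))
press []
guard [(array([ 0.551 , -0.0435,  0.0329]), 0.68)]
window []
board_center []
lever_plate []
tin_plum [(array([ 0.5267, -0.14  ,  0.0336]), 0.59)]
tin_oxide [(array([ 0.5541, -0.0421,  0.0287]), 0.81)]
top (np.float64(407.41802054430286), 316.90017499474635, 198.41609513264865, array([[-0.0188, -0.994 ,  0.1081,  0.3799],
       [-0.9998,  0.0193,  0.0034, -0.2395],
       [-0.0055, -0.108 , -0.9941,  0.9252],
       [ 0.    ,  0.    ,  0.    ,  1.    ]]))
press [(array([ 0.4197, -0.3806,  0.0048]), 0.59)]
guard [(array([ 0.4604, -0.4156,  0.0817]), 0.56)]
window [(array([ 0.4609, -0.4177,  0.0754]), 0.7)]
board_center [(array([ 0.385 , -0.3689,  0.0187]), 0.95)]
lever_plate [(array([ 0.4523, -0.4203,  0.0626]), 0.76)]
tin_plum [(array([ 0.5297, -0.146 ,  0.0342]), 0.89)]
tin_oxide [(array([ 0.548 , -0.0375,  0.0162]), 0.65), (array([ 0.4561, -0.4166,  0.0807]), 0.31)]
{'time': 0.8, 'q': array([-1.3035,  0.5274,  1.4327, -0.    ,  1.1814, -0.1785]), 'joint_velocities': array([-0.0009, -0.0004,  0.0011, -0.0011,  0.0003, -0.001 ]), 'joint_torque': array([ -0.0005, -43.9947, -17.698 ,   0.0635,   0.0504,  -0.    ]), 'tcp_pos': array([ 0.2695, -0.5639,  0.2226]), 'eef_rot': array([-0.6896, -0.1563,  0.6896, -0.1563]), 'wrist_force': array([-1.    ,  0.5552, -0.6584]), 'moment': array([ 0.0236, -0.0058,  0.0066]), 'grip_width': 0.08695492536045867} 0.0187
```

View pics/top0.png

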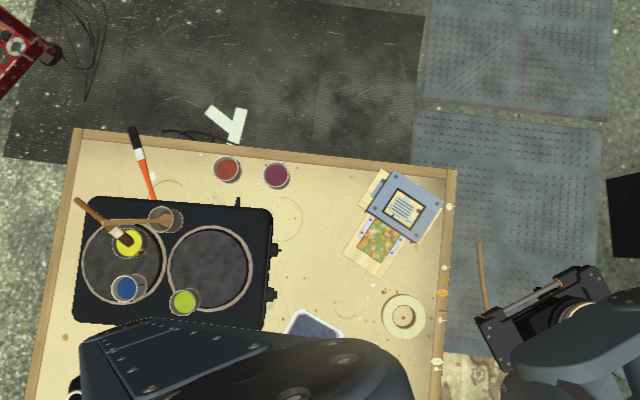

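View pics/scene0.png

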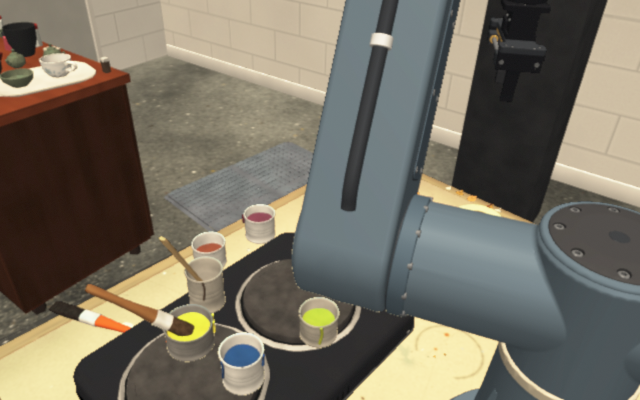

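```bash
python3 - <<'E'
import cv2
a=cv2.imread('pics/top0.png'); c=a[120:280,330:530]; cv2.imwrite('pics/c0.png',cv2.resize(c,(800,640)[:2] and (750,600),interpolation=cv2.INTER_CUBIC))
E
```

```text
(no output)
```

View pics/c0.png

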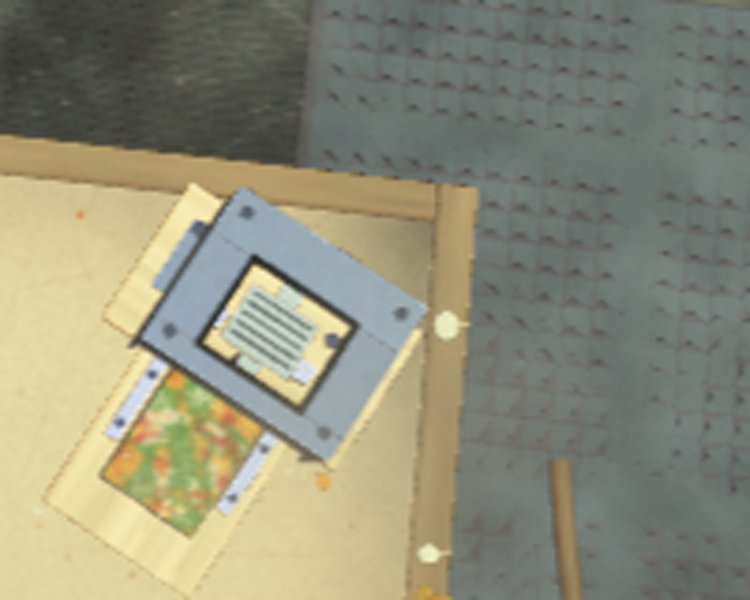

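The top view shows the press at about (400,215), with the board at (378,240), the window at (404,208) and the tins at (226,169) and (276,175). The scene camera can't see the press because the arm blocks it. I'll fit the press pose from corners in the enlarged top crop.

```bash
cat > fit.py <<'E'
from h import *
np.set_printoptions(precision=4,suppress=True)
from scipy.optimize import least_squares
c=lambda x,y:((x+.5)/3.75-.5+330,(y+.5)/3.75-.5+120)
# (crop pt, kind, local)
obs=[((46,500),'p',(-.108,.052,.008)),((190,598),'p',(-.108,-.052,.008)),
((245,188),'g',(.100,.062,.079)),((427,310),'g',(.100,-.062,.079)),((322,460),'g',(-.004,-.062,.079)),((140,340),'g',(-.004,.062,.079)),
((103,475),'b',(-.0425,.0325,.019)),((191,537),'b',(-.0425,-.0325,.019)),
((255,262),'w',(.0265,.0315,.078)),((354,326),'w',(.0265,-.0315,.078)),((301,408),'w',(-.0265,-.0315,.078)),((203,342),'w',(-.0265,.0315,.078))]
def pt(v,k,l):
    x,y,a,gy,bx,wx,wy=v; l=np.array(l,float)
    if k=='g': l[1]+=gy
    if k=='b': l[0]+=bx
    if k=='w': l[:2]+=[wx,wy]
    C,S=np.cos(a),np.sin(a); return np.array([x+C*l[0]-S*l[1],y+S*l[0]+C*l[1],l[2]])
res=lambda v:np.concatenate([np.array(px('top',pt(v,k,l)))-c(*o) for o,k,l in obs])
r=least_squares(res,[.42,-.39,-.6,0,-.03,.04,0],loss='soft_l1',x_scale=[.01,.01,.1,.01,.01,.01,.01])
v=r.x; print(v); print(res(v).reshape(-1,2))
print('boardc',pt(v,'b',(0,0,.019)),'win',pt(v,'w',(0,0,.078)),'lever',pt(v,'p',(.04,0,.058)))
np.save('v.npy',v)
E
python3 fit.py; python3 - <<'E'
from h import *
from scipy.spatial.transform import Rotation as R
s=ctrl.get_state(); M=R.from_quat(s['eef_rot']).as_matrix(); print(M.round(3))
d=np.load('pics/top0.png.npy')
for u,v in [(380,240),(405,208),(416,190),(404,210),(392,209),(448,175),(447,230),(420,172),(425,235)]: print(u,v,w('top',u,v,d[v,u]).round(4))
E
```

```text
[ 0.4137 -0.3931 -0.6199  0.0004 -0.0337  0.041  -0.0004]
[[-0.7893  0.0741]
 [-0.2776  0.7339]
 [-0.7291 -0.93  ]
 [ 0.556  -0.3173]
 [ 1.3821  1.0949]
 [-0.1675 -0.7976]
 [-0.3444 -0.0574]
 [ 0.7714  0.2522]
 [ 0.4945  0.3963]
 [-0.58    0.2696]
 [-0.3317 -0.5798]
 [ 0.4077 -0.113 ]]
boardc [ 0.3862 -0.3735  0.019 ] win [ 0.4468 -0.4172  0.078 ] lever [ 0.4462 -0.4163  0.058 ]
[[ 0.     0.431 -0.902]
 [-0.    -0.902 -0.431]
 [-1.     0.     0.   ]]
380 240 [ 0.3832 -0.3737  0.0215]
405 208 [ 0.4502 -0.4246  0.0549]
416 190 [ 0.4858 -0.4445  0.0774]
404 210 [ 0.4457 -0.4215  0.059 ]
392 209 [ 0.4484 -0.3963  0.0575]
448 175 [ 0.5287 -0.5381  0.    ]
447 230 [ 0.4029 -0.5288  0.0007]
420 172 [ 5.370e-01 -4.743e-01 -5.000e-04]
425 235 [ 0.3926 -0.4787  0.0006]
```

```bash
python3 - <<'E'
from h import *
np.set_printoptions(precision=4,suppress=True)
for i in range(3):
    p,d=snap('top','t1.png')
    for k in ['guard','window','board_center','lever_plate','press']:
        print(k,[(np.round(r['position'],4),round(r['conf'],2)) for r in ctrl.search_frame('top',k)][:2])
reg=ctrl.regions_of('top','guard')
V,U=np.mgrid[:400,:640]; W=w('top',U,V,d)
box=(U>355)&(U<450)&(V>165)&(V<275)
m=box&(W[...,2]>.070)&(W[...,2]<.09); print(m.sum(),np.median(W[m][:,2]))
r=cv2.minAreaRect((W[m][:,:2]*1000).astype(np.float32)); print('roof',r)
a=np.median(W[m][:,2])
# board by height 15..25 & region
for k in ['board_center','guard','window','lever_plate']:
    for g in ctrl.regions_of('top',k)[:1]:
        M=g['pixels']; Q=W[M&(d>0)]; print(k,g['conf'],M.sum(),np.median(Q,0),cv2.minAreaRect((Q[:,:2]*1000).astype(np.float32)))
print([tuple(np.round(px('top',q),1)) for q in np.load('v.npy')[None,:3]*0+np.array([.4468,-.4172,.078])])
E
```

```text
guard [(array([ 0.5308, -0.1493,  0.0344]), 0.62), (array([ 0.4585, -0.4147,  0.081 ]), 0.61)]
window [(array([ 0.4589, -0.4205,  0.0784]), 0.59)]
board_center [(array([ 0.3872, -0.3731,  0.0157]), 0.69), (array([ 0.4186, -0.3831,  0.0071]), 0.61)]
lever_plate [(array([ 0.4525, -0.4163,  0.0599]), 0.69)]
press [(array([ 0.4192, -0.3796,  0.0077]), 0.6)]
guard [(array([ 0.4562, -0.4168,  0.0819]), 0.7), (array([ 0.5297, -0.1475,  0.0331]), 0.52)]
window [(array([ 0.4574, -0.4201,  0.0779]), 0.83)]
board_center [(array([ 0.3834, -0.3731,  0.0176]), 0.79)]
lever_plate [(array([ 0.4513, -0.4181,  0.0584]), 0.75)]
press []
guard [(array([ 0.4586, -0.4162,  0.0839]), 0.75)]
window [(array([ 0.4583, -0.4176,  0.0776]), 0.6)]
board_center [(array([ 0.384 , -0.373 ,  0.0177]), 0.59)]
lever_plate [(array([ 0.4523, -0.4183,  0.0592]), 0.76)]
press [(array([ 0.4201, -0.3791,  0.0077]), 0.96)]
2215 0.07793182251081143
roof ((453.40570068359375, -420.2645263671875), (124.34587097167969, 104.86750030517578), 54.889892578125)
board_center 0.58 990 [ 0.3828 -0.3686  0.0193] ((382.79754638671875, -368.47589111328125), (63.75541687011719, 77.0037841796875), 54.32112121582031)
guard 0.65 2504 [ 0.4579 -0.4166  0.0776] ((459.74102783203125, -428.4605712890625), (149.03013610839844, 124.42334747314453), 55.007415771484375)
window 0.94 2484 [ 0.4584 -0.417   0.0777] ((455.97137451171875, -418.2908935546875), (143.06895446777344, 126.154296875), 43.967567443847656)
lever_plate 0.67 418 [ 0.45   -0.4167  0.0573] ((451.18939208984375, -419.9541931152344), (49.62606430053711, 61.7417106628418), 22.167455673217773)
[(np.float64(403.8), np.float64(208.8))]
```

```bash
python3 - <<'E'
from h import *
np.set_printoptions(precision=4,suppress=True)
d=np.load('pics/t1.png.npy')
V,U=np.mgrid[:400,:640]; W=w('top',U,V,d)
box=(U>355)&(U<450)&(V>165)&(V<275)
m=(box&(W[...,2]>.070)&(W[...,2]<.09)).astype(np.uint8)
cs,h=cv2.findContours(m,cv2.RETR_CCOMP,cv2.CHAIN_APPROX_NONE)
for c,hh in zip(cs,h[0]):
    if len(c)>30:
        P=np.array([wz('top',a,b,.078)[:2] for a,b in c[:,0]])*1000
        print(hh[3],len(c),cv2.minAreaRect(P.astype(np.float32)))
a=-.6163;C,S=np.cos(a),np.sin(a)
v=np.load('v.npy')
# lever ribs, board region -> press frame using roof centre origin
G=np.array([.4534,-.4203]);ex=np.array([C,S]);ey=np.array([-S,C])
O=G-.048*ex; print('origin (gy=0)',O)
L=(W[...,:2]-O)@np.stack([ex,ey],1)
hole=box&(abs(L[...,0]-.04)<.025)&(abs(L[...,1])<.03)&(W[...,2]>.045)&(W[...,2]<.07)
Q=np.c_[L[hole],W[hole][:,2]]; print(Q.shape,Q.min(0),Q.max(0),np.median(Q,0)); A=np.c_[Q[:,0],np.ones(len(Q))]
print(np.linalg.lstsq(A,Q[:,2],rcond=None)[0])
b=box&(W[...,2]>.0165)&(W[...,2]<.03)&(L[...,0]<-.01)&(abs(L[...,1])<.035)
Q=L[b];print('board',len(Q),np.percentile(Q,[0,2,50,98,100],axis=0))
p=box&(W[...,2]>.005)&(W[...,2]<.012)&(L[...,0]<-.08)&(abs(L[...,1])<.07)
Q=L[p];print('plate',len(Q),np.percentile(Q,[0,2,50,98,100],axis=0))
E
```

```text
-1 181 ((452.9610595703125, -419.546630859375), (124.46552276611328, 105.1634521484375), 54.89860916137695)
0 94 ((446.7991027832031, -415.40899658203125), (65.87723541259766, 55.6887321472168), 54.62873077392578)
origin (gy=0) [ 0.4142 -0.3926]
(397, 3) [ 0.0166 -0.0215  0.0452] [0.0648 0.0245 0.0667] [0.0418 0.0016 0.0578]
[-0.2475  0.0677]
board 865 [[-0.0782 -0.034 ]
 [-0.0769 -0.0295]
 [-0.044   0.0015]
 [-0.0114  0.0325]
 [-0.0101  0.0339]]
plate 375 [[-0.1079 -0.0509]
 [-0.107  -0.0484]
 [-0.0923 -0.0121]
 [-0.0805  0.0242]
 [-0.08    0.0291]]
```

>>> play_rows --series '[[[0,-0.1435,-0.1244],[0.17,0,0],1],[[0,-0.1435,-0.1244],[0,0,0],1],[[0,-0.1435,-0.1244],[0,0,0],1]]' --grip_force 20

```text
time: 2.25
tcp_pos: [0.3194, -0.4294, 0.2224]
eef_rot: [0.699, 0.109, -0.698, 0.109]
wrist_force: [0.5, -0.6, -0.0]
grip_width: 0.0704
```

>>> play_rows --series '[[[0,0,0],[0.17,0,0],1],[[0,0,0],[0.17,0,0],1],[[0,0,0],[0.17,0,0],1],[[0,0,0],[0.17,0,0],1],[[0,0,0],[0.17,0,0],1]]'

```text
time: 2.75
tcp_pos: [0.3194, -0.4307, 0.2227]
eef_rot: [0.696, -0.127, -0.696, -0.127]
wrist_force: [-0.6, 1.0, 0.8]
grip_width: 0.031
```

>>> play_rows --series '[[[0,0,0],[0.17,0,0],1],[[0,0,0],[0.165,0,0],1],[[0,0,0],[0,0,0],1],[[0,0,0],[0,0,0],1]]'

```text
time: 3.15
tcp_pos: [0.3193, -0.4308, 0.2226]
eef_rot: [0.674, -0.214, -0.674, -0.214]
wrist_force: [-0.3, 0.9, 0.3]
grip_width: 0.0032
```

```bash
cat > go.py <<'E'
import sys
from h import *
from scipy.spatial.transform import Rotation as R
np.set_printoptions(precision=4,suppress=True)
a=-.618; O=np.array([.4140,-.3928,0]); B=np.array([[np.cos(a),-np.sin(a),0],[np.sin(a),np.cos(a),0],[0,0,1]])
def rep(t=None):
    s=ctrl.get_state(); M=R.from_quat(s['eef_rot']).as_matrix()
    print('t',s['time'],'local',B.T@(s['tcp_pos']-O),'F',B.T@s['wrist_force'],'grip',round(s['grip_width'],4)); 
    T=B@np.array([[0,0,1],[0,1,0],[-1,0,0]]); T2=B@np.array([[0,0,-1],[0,-1,0],[-1,0,0]])
    for X in(T,T2): print('turn u',R.from_matrix(M.T@X).as_rotvec()/np.radians(45))
    if t is not None: print('shift u',M.T@(O+B@np.array(t)-s['tcp_pos'])/.25)
if __name__=='__main__': rep([float(x) for x in sys.argv[1:4]] if len(sys.argv)>3 else None)
E
python3 go.py -.105 .0005 .2224
```

```text
t 3.15 local [-0.0552 -0.0858  0.2226] F [-0.7424  0.5899  0.3248] grip 0.0032
turn u [-3.9971  0.0001 -0.0003]
turn u [ 0.0029 -0.0002 -0.0001]
shift u [ 0.0008 -0.3458  0.1983]
```

>>> play_rows --series '[[[0,-0.173,0.0995],[0,0,0],1],[[0,-0.173,0.0995],[0,0,0],1],[[0.19,0,0],[0,0,0],1],[[0.19,0,0],[0,0,0],1],[[0.19,0,0],[0,0,0],1]]'

```text
time: 3.65
tcp_pos: [0.3297, -0.332, 0.0798]
eef_rot: [0.675, -0.215, -0.673, -0.213]
wrist_force: [0.5, -1.6, -0.6]
grip_width: 0.0001
```

```bash
python3 go.py -.105 .0005 .0135; python3 -c "
from h import *
p,d=snap('top','t2.png'); cv2.imwrite('pics/c2.png',cv2.resize(p[120:280,330:530,::-1],(750,600),interpolation=cv2.INTER_CUBIC))
snap('scene','s2.png')"
```

```text
t 3.65 local [-0.104   0.0007  0.0798] F [ 1.3082 -1.0456 -0.5707] grip 0.0001
turn u [-3.9963  0.0035 -0.008 ]
turn u [ 0.0037 -0.0051 -0.0022]
shift u [0.2652 0.0005 0.0052]
```

View pics/c2.png

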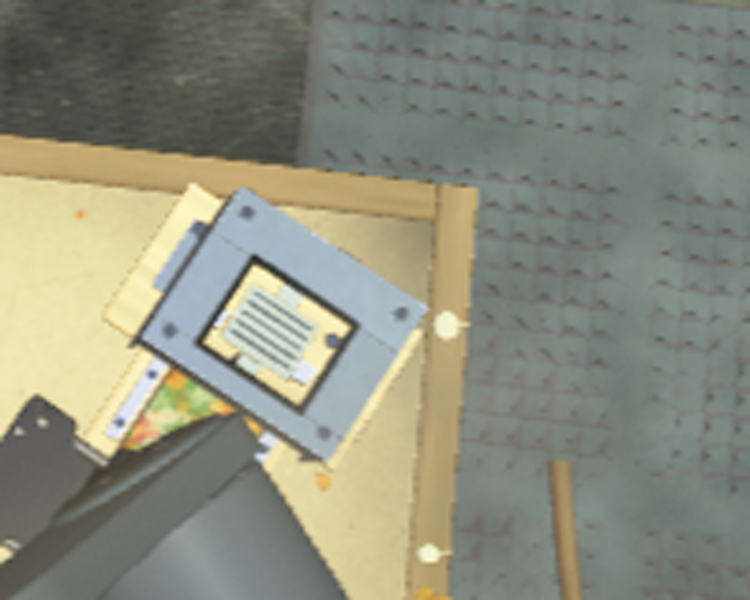

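View pics/s2.png

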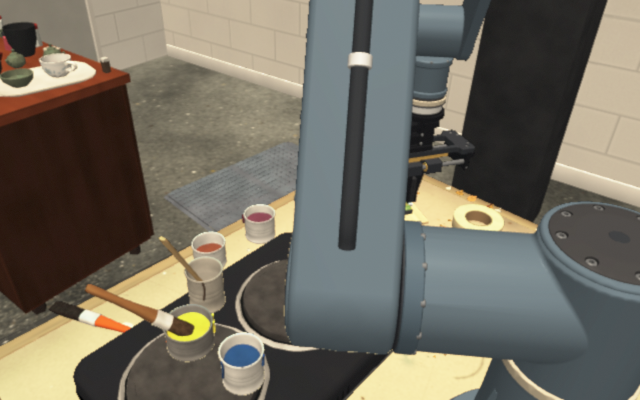

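The gripper is closed behind the board with its body clear of the guard, whose roof is centred at about crop (283,325). Next I'll lower it.

>>> play_rows --series '[[[0.13,0,0],[0,0,0],1],[[0.09,0,0],[0,0,0],1],[[0.045,0,0],[0,0,0],1],[[0,0,0],[0,0,0],1]]'

```text
time: 4.15
tcp_pos: [0.3292, -0.332, 0.0144]
eef_rot: [0.674, -0.215, -0.673, -0.215]
wrist_force: [0.6, 0.3, -0.6]
grip_width: 0.0006
```

```bash
python3 go.py -.075 .0005 .0135
```

```text
t 4.15 local [-0.1044  0.0004  0.0144] F [ 0.3395  0.6195 -0.6271] grip 0.0006
turn u [-3.9998  0.0005 -0.0012]
turn u [ 0.0002 -0.0008 -0.0003]
shift u [ 0.0038 -0.0003 -0.1175]
```

>>> play_rows --series '[[[0.003,0,-0.03],[0,0,0],1],[[0,0,-0.03],[0,0,0],1],[[0,0,-0.02],[0,0,0],1],[[0,0,-0.02],[0,0,0],1],[[0,0,-0.02],[0,0,0],1]]'

```text
time: 4.65
tcp_pos: [0.3536, -0.3489, 0.0135]
eef_rot: [-0.674, 0.215, 0.674, 0.215]
wrist_force: [0.0, 1.1, 1.0]
grip_width: 0.0004
```

>>> play_rows --series '[[[0,0,-0.012],[0,0,0],1],[[0,0,-0.012],[0,0,0],1],[[0,0,-0.012],[0,0,0],1],[[0,0,0],[0,0,0],1]]'

```text
time: 5.05
tcp_pos: [0.3611, -0.3546, 0.013]
eef_rot: [0.674, -0.215, -0.673, -0.215]
wrist_force: [0.3, -0.1, -0.0]
grip_width: 0.0003
```

```bash
python3 go.py -.06 .0005 .0135
```

```text
t 5.05 local [-0.0652  0.0005  0.013 ] F [ 0.2899  0.0863 -0.0274] grip 0.0003
turn u [ 3.9995 -0.0007  0.0021]
turn u [-0.0005 -0.0013 -0.0004]
shift u [-0.0021  0.0002 -0.021 ]
```

>>> play_rows --series '[[[0,0,-0.006],[0,0,0],1],[[0,0,-0.006],[0,0,0],1],[[0,0,-0.004],[0,0,0],1],[[0,0,0],[0,0,0],1]]'

```text
time: 5.45
tcp_pos: [0.3641, -0.3566, 0.013]
eef_rot: [0.674, -0.215, -0.673, -0.215]
wrist_force: [0.6, -0.6, -1.4]
grip_width: 0.0006
```

```bash
python3 go.py -.06 .0005 .0135;python3 -c "
from h import *
p,d=snap('top','t3.png'); cv2.imwrite('pics/c3.png',cv2.resize(p[120:280,330:530,::-1],(750,600),interpolation=cv2.INTER_CUBIC))"
```

```text
t 5.45 local [-0.0616  0.0006  0.013 ] F [ 0.8892 -0.1348 -1.3986] grip 0.0006
turn u [ 3.9994 -0.0004  0.0013]
turn u [-0.0006 -0.0008 -0.0002]
shift u [-0.0019  0.0004 -0.0064]
```

View pics/c3.png

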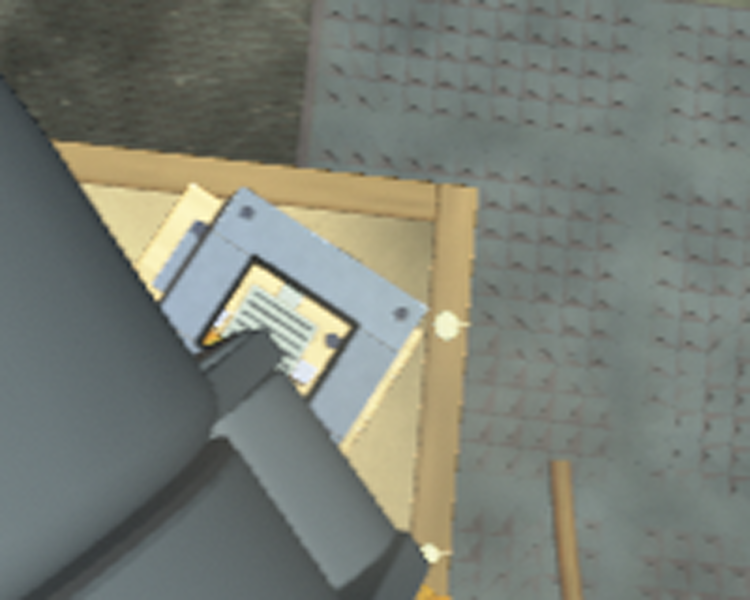

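The arm hides most of the press. The board's far corner now shows through the window at crop (208,338), so the board is moving. I'll go on in 1 mm steps until the force rises.

>>> play_rows --series '[[[0,0,-0.004],[0,0,0],1],[[0,0,-0.004],[0,0,0],1],[[0,0,0],[0,0,0],1]]'

```text
time: 5.8
tcp_pos: [0.3656, -0.3575, 0.0131]
eef_rot: [0.674, -0.215, -0.674, -0.215]
wrist_force: [-0.2, 0.3, 0.4]
grip_width: 0.0003
```

```bash
python3 go.py -.06 .0005 .0135
```

```text
t 5.8 local [-0.0599  0.0007  0.0131] F [-0.3111  0.1677  0.3555] grip 0.0003
turn u [3.9995 0.     0.0002]
turn u [-0.0005 -0.0002  0.    ]
shift u [-0.0018  0.0009  0.0005]
```

>>> play_rows --series '[[[0,0,-0.004],[0,0,0],1],[[0,0,0],[0,0,0],1]]'

```text
time: 6.0
tcp_pos: [0.3665, -0.3582, 0.0131]
eef_rot: [0.674, -0.215, -0.673, -0.215]
wrist_force: [-0.6, 0.5, 0.4]
grip_width: 0.0003
```

```bash
python3 go.py -.06 .0005 .0135
```

```text
t 6.0 local [-0.0588  0.0007  0.0131] F [-0.762   0.0447  0.3897] grip 0.0003
turn u [ 3.9995 -0.0001  0.0005]
turn u [-0.0005 -0.0003 -0.0001]
shift u [-0.0017  0.0007  0.0048]
```

>>> play_rows --series '[[[0,0,-0.004],[0,0,0],1],[[0,0,0],[0,0,0],1]]'

```text
time: 6.2
tcp_pos: [0.3668, -0.3583, 0.013]
eef_rot: [-0.673, 0.215, 0.674, 0.215]
wrist_force: [-1.6, 0.6, 1.1]
grip_width: 0.0004
```

>>> play_rows --series '[[[0,0,-0.004],[0,0,0],1],[[0,0,0],[0,0,0],1]]'

```text
time: 6.4
tcp_pos: [0.3669, -0.3583, 0.013]
eef_rot: [-0.673, 0.215, 0.675, 0.216]
wrist_force: [-5.1, 1.4, 3.2]
grip_width: 0.0003
```

```bash
python3 go.py -.06 .0005 .0135
```

```text
t 6.4 local [-0.0584  0.0008  0.013 ] F [-4.9545 -1.8123  3.2348] grip 0.0003
turn u [ 4.      0.0011 -0.0059]
turn u [-0.      0.0038  0.0007]
shift u [-0.002   0.0014  0.0065]
```

>>> play_rows --series '[[[0,0,-0.004],[0,0,0],1],[[0,0,-0.003],[0,0,0],1],[[0,0,0],[0,0,0],1]]'

```text
time: 6.7
tcp_pos: [0.367, -0.3582, 0.0129]
eef_rot: [-0.672, 0.214, 0.676, 0.216]
wrist_force: [-8.1, 2.3, 5.1]
grip_width: 0.0002
```

```bash
python3 go.py -.06 .0005 .0135
```

```text
t 6.7 local [-0.0583  0.001   0.0129] F [-7.8989 -2.8031  5.1154] grip 0.0002
turn u [-3.9994 -0.0023  0.0127]
turn u [0.0006 0.0081 0.0015]
shift u [-0.0022  0.0018  0.0068]
```

The board is firmly against the stops. I'll back straight off, rise and look.

>>> play_rows --series '[[[0,0,0.02],[0,0,0],1],[[0,0,0.06],[0,0,0],1],[[0,0,0.12],[0,0,0],1],[[-0.1,0,0],[0,0,0],1],[[-0.18,0,0],[0,0,0],1]]'

```text
time: 7.2
tcp_pos: [0.3278, -0.3299, 0.0817]
eef_rot: [-0.672, 0.214, 0.675, 0.217]
wrist_force: [0.6, -1.0, -0.5]
grip_width: 0.0004
```

>>> play_rows --series '[[[-0.18,0,0],[0,0,0],1],[[-0.18,0,0],[0,0,0],1],[[0,0.15,0.13],[0,0,0],1],[[0,0.15,0.13],[0,0,0],1],[[0,0,0],[0,0,0],1]]'

```text
time: 7.7
tcp_pos: [0.2289, -0.357, 0.1738]
eef_rot: [0.673, -0.219, -0.672, -0.216]
wrist_force: [0.9, -0.4, -0.1]
grip_width: 0.0004
```

```bash
cat > look.py <<'E'
import sys
from h import *
from go import *
n=sys.argv[1]
p,d=snap('top',f't{n}.png'); cv2.imwrite(f'pics/c{n}.png',cv2.resize(p[120:280,330:530,::-1],(750,600),interpolation=cv2.INTER_CUBIC))
V,U=np.mgrid[:400,:640]; W=w('top',U,V,d); L=(W-O)@B
box=(U>330)&(U<460)&(V>165)&(V<290)
b=box&(L[...,2]>.0165)&(L[...,2]<.03)&(L[...,0]<-.0)&(L[...,0]>-.1)&(abs(L[...,1])<.035)
Q=L[b]; print('board',len(Q)); 
if len(Q)>20:
    print(np.percentile(Q,[0,2,50],axis=0))
    for lo,hi in((-.03,-.01),(-.01,.01),(.01,.03)):
        q=Q[(Q[:,1]>lo)&(Q[:,1]<hi)]; print(lo,len(q),q[:,0].min() if len(q) else '')
h=box&(abs(L[...,0]-.04)<.018)&(abs(L[...,1])<.02)&(L[...,2]>.035)&(L[...,2]<.07)
Q=L[h]; print('lever',len(Q),np.linalg.lstsq(np.c_[Q[:,0]-.04,np.ones(len(Q))],Q[:,2],rcond=None)[0])
E
python3 look.py 4; python3 go.py .0405 0 .2
```

```text
board 634
[[-0.0504 -0.0348  0.0165]
 [-0.0495 -0.0293  0.0167]
 [-0.0261  0.002   0.0194]]
-0.03 193 -0.04995882220262806
-0.01 196 -0.05003647341494878
0.01 193 -0.0502200771716279
lever 296 [-0.2367  0.0581]
t 7.75 local [-0.1704 -0.0766  0.1736] F [ 0.2784 -0.4222  0.3176] grip 0.0003
turn u [ 3.9917 -0.003   0.0058]
turn u [-0.0083 -0.0037 -0.0019]
shift u [-0.1035 -0.3118 -0.842 ]
```

View pics/c4.png

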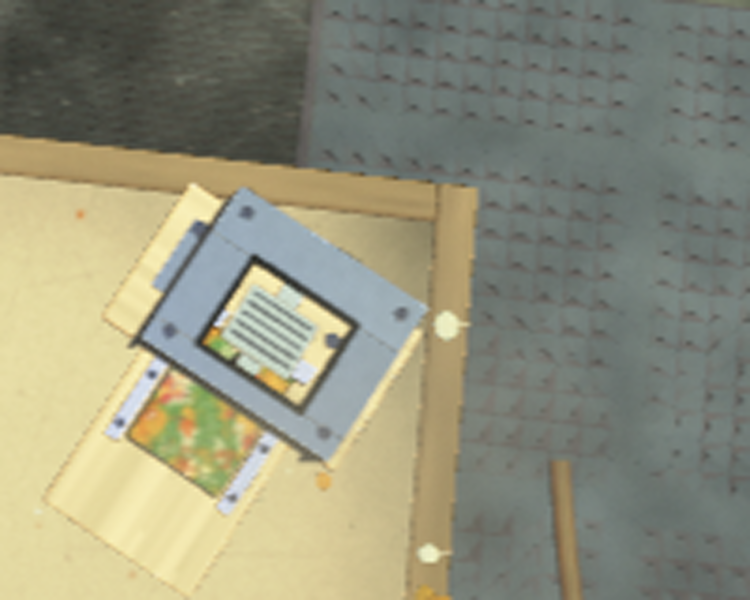

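Board near edge measures -50.0 mm across its whole width, so it is home. It is visible at crop (190,430), with its far part showing inside the window near (215,345). Next I'll move over the window.

>>> play_rows --series '[[[0,-0.06,-0.16],[-0.008,-0.004,-0.002],1],[[0,-0.063,-0.17],[0,0,0],1],[[0,-0.063,-0.17],[0,0,0],1],[[0,-0.063,-0.17],[0,0,0],1],[[0,-0.063,-0.17],[0,0,0],1]]'

```text
time: 8.25
tcp_pos: [0.4528, -0.4112, 0.1723]
eef_rot: [-0.674, 0.212, 0.675, 0.213]
wrist_force: [-0.3, -1.6, -0.6]
grip_width: 0.0002
```

>>> play_rows --series '[[[0,0,0],[0,0,0],1],[[0,0,0],[0,0,0],1]]'

```text
time: 8.45
tcp_pos: [0.4508, -0.4105, 0.1717]
eef_rot: [-0.674, 0.211, 0.675, 0.213]
wrist_force: [-0.4, -0.4, 0.4]
grip_width: 0.0002
```

```bash
python3 go.py .0405 0 .1; python3 look.py 5; python3 -c "
from h import *
snap('scene','s5.png')"
```

```text
t 8.45 local [0.0403 0.0069 0.1717] F [-0.0487 -0.5559  0.3725] grip 0.0002
turn u [-3.9883 -0.0041  0.0067]
turn u [0.0116 0.0043 0.0026]
shift u [ 0.2869  0.0281 -0.0016]
board 0
lever 0 [0. 0.]
```

View pics/c5.png

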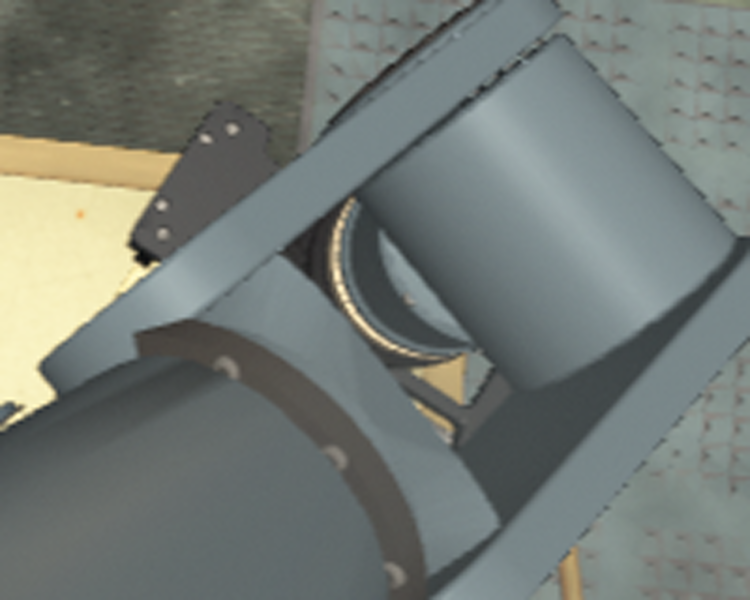

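View pics/s5.png

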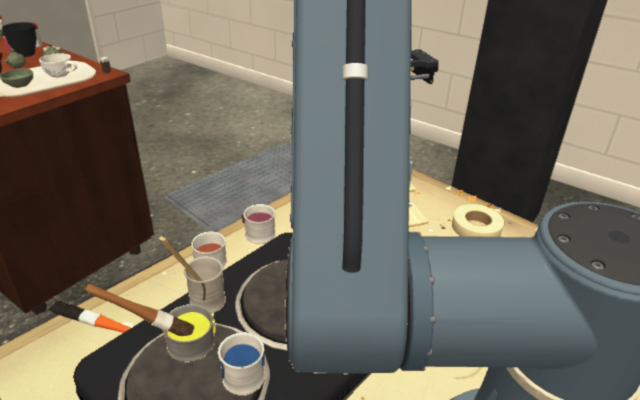

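Both views of the window are blocked by the arm, so I'll go by the earlier fit. First I'll correct the sideways offset and the turn, then lower the hand in stages.

>>> play_rows --series '[[[0,0.028,-0.001],[0.0116,0.004,0.0026],1],[[0.15,0,0],[0,0,0],1],[[0.11,0,0],[0,0,0],1],[[0,0,0],[0,0,0],1]]'

```text
time: 8.95
tcp_pos: [0.4417, -0.4155, 0.1043]
eef_rot: [-0.67, 0.215, 0.676, 0.218]
wrist_force: [-0.5, 1.2, -0.2]
grip_width: 0.0006
```

```bash
python3 go.py .0405 0 .064
```

```text
t 8.95 local [ 0.0357 -0.0024  0.1043] F [-1.1491  0.6834 -0.2022] grip 0.0006
turn u [ 3.9932  0.0042 -0.0166]
turn u [-0.0067  0.0106  0.0027]
shift u [ 0.1612 -0.0095 -0.0203]
```

>>> play_rows --series '[[[0,0,0],[0,0,0],1],[[0,0,0],[0,0,0],1]]'

```text
time: 9.15
tcp_pos: [0.4453, -0.4189, 0.1093]
eef_rot: [0.674, -0.217, -0.672, -0.216]
wrist_force: [1.0, -0.1, 0.5]
grip_width: 0.0003
```

```bash
python3 go.py .0405 0 .064
```

```text
t 9.15 local [ 0.0407 -0.0032  0.1093] F [0.8756 0.4408 0.4653] grip 0.0003
turn u [ 3.9947 -0.0029  0.0061]
turn u [-0.0052 -0.0039 -0.0019]
shift u [ 0.1813 -0.0129  0.0013]
```

>>> play_rows --series '[[[0,-0.011,0],[-0.005,-0.002,-0.001],1],[[0.02,0,0],[0,0,0],1],[[0.03,0,0],[0,0,0],1],[[0,0,0],[0,0,0],1],[[0,0,0],[0,0,0],1]]'

```text
time: 9.65
tcp_pos: [0.4464, -0.4151, 0.0946]
eef_rot: [-0.673, 0.214, 0.675, 0.215]
wrist_force: [0.1, 0.2, 0.2]
grip_width: 0.0003
```

```bash
python3 go.py .0405 0 .064
```

```text
t 9.65 local [0.0393 0.0006 0.0946] F [-0.0768  0.1958  0.1981] grip 0.0003
turn u [-3.999  -0.0013  0.0052]
turn u [0.001  0.0033 0.0008]
shift u [ 0.1224  0.0027 -0.005 ]
```

>>> play_rows --series '[[[0.03,0,0],[0,0,0],1],[[0.04,0,0],[0,0,0],1],[[0.03,0,0],[0,0,0],1],[[0.02,0,0],[0,0,0],1],[[0,0,0],[0,0,0],1]]'

```text
time: 10.15
tcp_pos: [0.446, -0.4147, 0.0638]
eef_rot: [-0.672, 0.214, 0.675, 0.216]
wrist_force: [-1.2, -0.7, -0.4]
grip_width: 0.0005
```

```bash
python3 go.py .0405 0 .044
```

```text
t 10.15 local [0.0388 0.0007 0.0638] F [-0.5306 -1.2457 -0.366 ] grip 0.0005
turn u [-3.9992 -0.0021  0.0077]
turn u [0.0008 0.0049 0.0013]
shift u [ 0.0792  0.0028 -0.0071]
```

Inside the window with no contact. I'll press down slowly.

>>> play_rows --series '[[[0.012,0,-0.003],[0,0,0],1],[[0.012,0,0],[0,0,0],1],[[0.012,0,0],[0,0,0],1],[[0.012,0,0],[0,0,0],1],[[0,0,0],[0,0,0],1]]'

```text
time: 10.65
tcp_pos: [0.4471, -0.4157, 0.0528]
eef_rot: [-0.673, 0.215, 0.674, 0.215]
wrist_force: [0.3, 0.2, 0.3]
grip_width: 0.0006
```

```bash
python3 go.py .0405 0 .044
```

```text
t 10.65 local [0.0402 0.0005 0.0528] F [0.1082 0.2899 0.3487] grip 0.0006
turn u [-3.9992 -0.0007  0.0035]
turn u [0.0008 0.0023 0.0005]
shift u [ 0.0351  0.0019 -0.0012]
```

>>> play_rows --series '[[[0.008,0,0],[0,0,0],1],[[0.008,0,0],[0,0,0],1],[[0.008,0,0],[0,0,0],1]]'

```text
time: 10.95
tcp_pos: [0.447, -0.4156, 0.047]
eef_rot: [-0.673, 0.214, 0.674, 0.215]
wrist_force: [-0.8, 1.6, 2.2]
grip_width: 0.0005
```

```bash
python3 go.py .0405 0 .044
```

```text
t 10.95 local [0.0401 0.0005 0.047 ] F [-1.5465  0.8531  2.1561] grip 0.0005
turn u [-3.999  -0.0008  0.0041]
turn u [0.001  0.0026 0.0005]
shift u [ 0.0119  0.0021 -0.0017]
```

>>> play_rows --series '[[[0.004,0,0],[0,0,0],1],[[0.004,0,0],[0,0,0],1]]'

```text
time: 11.15
tcp_pos: [0.447, -0.4156, 0.0449]
eef_rot: [-0.673, 0.214, 0.674, 0.215]
wrist_force: [-0.8, 0.5, 1.2]
grip_width: 0.0
```

```bash
python3 go.py .0405 0 .044
```

```text
t 11.15 local [0.0401 0.0005 0.0449] F [-0.9954 -0.0388  1.2471] grip 0.0
turn u [-3.9991 -0.0009  0.0042]
turn u [0.0009 0.0026 0.0006]
shift u [ 0.0037  0.0021 -0.0016]
```

>>> play_rows --series '[[[0.004,0,0],[0,0,0],1],[[0.004,0,0],[0,0,0],1],[[0,0,0],[0,0,0],1]]'

```text
time: 11.45
tcp_pos: [0.447, -0.4156, 0.0444]
eef_rot: [-0.673, 0.214, 0.674, 0.215]
wrist_force: [-1.9, 3.1, 9.9]
grip_width: 0.0004
```

```bash
python3 go.py .0405 0 .044
```

```text
t 11.45 local [0.0402 0.0005 0.0444] F [-3.3672  1.4362  9.8903] grip 0.0004
turn u [-3.9989 -0.0005  0.0035]
turn u [0.0011 0.0022 0.0003]
shift u [ 0.0017  0.0021 -0.0014]
```

>>> play_rows --series '[[[0.004,0,0],[0,0,0],1],[[0,0,0],[0,0,0],1]]'

```text
time: 11.65
tcp_pos: [0.4471, -0.4157, 0.0444]
eef_rot: [-0.673, 0.214, 0.674, 0.215]
wrist_force: [-4.1, 3.2, 14.6]
grip_width: 0.0006
```

```bash
python3 go.py .0405 0 .044
```

```text
t 11.65 local [0.0402 0.0005 0.0444] F [-5.1604  0.2439 14.6101] grip 0.0006
turn u [-3.9987 -0.0002  0.0031]
turn u [0.0013 0.002  0.0001]
shift u [ 0.0015  0.0021 -0.0013]
```

The lever has hit its firm stop at 44.4 mm with 14.6 N. I'll withdraw straight up slowly, then go clear.

>>> play_rows --series '[[[-0.02,0,0],[0,0,0],1],[[-0.04,0,0],[0,0,0],1],[[-0.05,0,0],[0,0,0],1],[[-0.05,0,0],[0,0,0],1],[[-0.06,0,0],[0,0,0],1]]'

```text
time: 12.15
tcp_pos: [0.4473, -0.4159, 0.0981]
eef_rot: [-0.673, 0.215, 0.674, 0.215]
wrist_force: [0.7, -0.9, 0.1]
grip_width: 0.0003
```

>>> play_rows --series '[[[-0.1,0,0],[0,0,0],1],[[-0.15,0,0],[0,0,0],1],[[-0.1,0,0],[0,0,0],1],[[0,0.05,0.15],[0,0,0],1],[[0,0.06,0.17],[0,0,0],1]]'

```text
time: 12.65
tcp_pos: [0.3669, -0.3932, 0.187]
eef_rot: [0.675, -0.215, -0.673, -0.213]
wrist_force: [-0.0, 0.1, -0.6]
grip_width: 0.0001
```

>>> play_rows --series '[[[0,0.06,0.17],[0,0,0],1],[[0,0.06,0.17],[0,0,0],1],[[0,0.06,0.12],[0,0,0],1],[[0,0,0],[0,0,0],1],[[0,0,0],[0,0,0],1]]'

```text
time: 13.15
tcp_pos: [0.2463, -0.363, 0.1859]
eef_rot: [0.674, -0.216, -0.673, -0.215]
wrist_force: [0.3, -0.2, -0.1]
grip_width: 0.0004
```

```bash
python3 go.py; python3 look.py 6; python3 -c "
from h import *
p,d=snap('top','t7.png')
for k in ['tin_plum','tin_oxide']: print(k,[(np.round(r['position'],4),round(r['conf'],2)) for r in ctrl.search_frame('top',k)][:2])
a=cv2.imread('pics/top0.png').astype(int);b=cv2.imread('pics/t7.png').astype(int)
print('tin diff',abs(a-b)[150:195,205:300].max())"
```

```text
t 13.15 local [-0.1539 -0.0729  0.1859] F [ 0.3359  0.0222 -0.0542] grip 0.0004
turn u [ 3.9984 -0.0017  0.0014]
turn u [-0.0016 -0.0009 -0.0011]
board 630
[[-0.0503 -0.035   0.0165]
 [-0.0493 -0.0295  0.0167]
 [-0.0256  0.0016  0.0192]]
-0.03 194 -0.0503072126799769
-0.01 194 -0.05022209595371591
0.01 188 -0.050112053094682536
lever 305 [-0.0006  0.0439]
tin_plum [(array([ 0.5311, -0.1478,  0.031 ]), 0.66), (array([ 0.3884, -0.3715,  0.0045]), 0.62)]
tin_oxide [(array([ 0.5501, -0.0367,  0.0183]), 0.77), (array([ 0.4507, -0.415 ,  0.04  ]), 0.25)]
tin diff 8
```

View pics/c6.png

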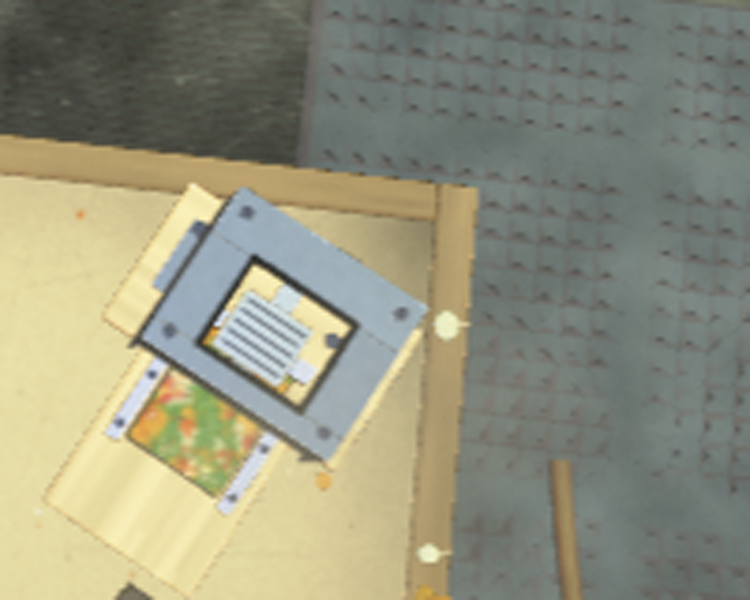

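The lever plate at crop (262,337) is level at 43.9 mm, so it is clamped. The board's near edge is still at -50 mm and the tins haven't moved.

```bash
python3 -c "
from rig import ctrl
print(ctrl.job_done())"
```

```text
the job is handed in; nothing more can be done
None
```

The board is fully home and clamped, and I handed the job in at about 13 s on the robot's clock. I pushed the board with the closed fingers until it stopped firmly (about 8 N). Then I reached down through the window, pressed the lever to its stop (about 15 N) and drew the hand straight back out.

Last checks from the top camera and the force readings:
- **Board:** its near edge is at -50 mm in the press frame across its whole width, which is the home position. It did not move during clamping.
- **Lever:** its plate is level at 43.9 mm above the bench, against 44 mm when clamped, and it stayed down after the hand left.
- **Guard:** it looks unmoved, and no unexpected force showed on the way in or out. While the hand was in the window the arm blocked both cameras, so that part relied on the earlier position fit and the force readings.
- **Tins:** the picture around them is unchanged from the start.

None of the checks failed. The networks' "window" and "guard" positions were about 10 mm off my fit because they report the middle of the whole hood. I used the window corners from the image and the depth outline instead, and those two agreed to about 2 mm.

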